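# Ease a spring clip off a pivot rod with a wedge

### The arm

A 7-joint arm with a two-finger parallel gripper is mounted at the origin on a cart in front of the work surface, level with it; the furniture and walls round the work are solid. World frame = base frame: x ahead of the robot, y to its left, z up, the work surface at z = 0. Lengths are in mm, angles in rad, forces in N, time in s.
With the tool pointing down it reaches from about 400 to 900 mm from the base axis. Payload 5.5 kg.
Tool frame: the origin (TCP) lies at the very end of the fingers, on their centre line; the grasp point (between the pads) lies 19 mm behind it; z points along the fingers, y is the line along which they close (so a half turn about z gives the same grasp; the last joint's range is limited). The gripper opens to 85 mm and grips with 20 to 120 N. Pads are 22 mm wide; open, the fingers measure 114 mm over their backs; the gripper's body (76 mm by 85 mm) begins 54 mm behind the grasp point. The pads swing forward as they close: fully open they stand 13 mm farther back than shut.
Start: joints at [-0.882, 0.501, -0.427, 1.55, 0.221, 1.138, -0.21], TCP at [268.446, 591.977, 231.31] pointing down, gripper open.
Joint ranges: [-2.88, 2.88], [-0.31, 2.03], [-1.54, 1.56], [0.2, 2.42], [-1.41, 4.55], [0.19, 2.02], [-2.57, 2.57]. Speed limits (rad/s): [2.57, 2.57, 3.14, 3.14, 3.14, 3.14, 3.14].

### API

Orientations are given as a unit quaternion [x, y, z, w].
In Python, from cell import r gives the robot as it stands.
- The arm moves only by the tool send_rows, never from a script. Its arguments are lists of equal length, an entry for each row: "xyz": the shift along the world's x, y, z in cm, a list of three; "angular": the turn, a rotation vector about the world's x, y, z in units of 6 degrees (1.0 is 6 degrees), a list of three. A call has 1 to 8 rows; each row shifts and turns the commanded pose from where the row before left it; what a row does not reach is not made up. A row lasts 1/12 s, in which the tool goes at most 41.7 mm and 7.16 degrees, less where a joint would pass 70% of its speed; a pose out of reach is approached as far as the arm can. A call with a gripper value outside its range is refused whole. "hand" is the opening, from 0 (shut) to 1 (fully open), set as the call begins (left out, the last holds). The fingers move at their own pace and stop on an object; "newtons" is the grip in N (left out, the last holds). Time passes only in rows, so rows that do not move let the fingers close. It gives the time, the measured TCP pose, the force, the opening and the grip force at its end, in the units of the state.
- r.read_state(): the state, without advancing time (a new reading comes with each control period).
- r.camera(name): name is "scene" or "top"; returns the picture (420x560x3 uint8, red, green, blue); there is no depth.
- r.calibration(name): a dict with "camera_matrix" (3x3 intrinsics, pixels), "view" (4x4, takes a point from world to camera coordinates). Camera axes: x right, y down, z forward; pixel columns grow to the right and rows downward; lengths in mm; the calibration is good to about 2 mm. A picture is of the moment at which its call begins. calibration takes no time and is no camera call.
- r.sign_off(): hands the job in; it is judged then, once.
Trained networks look in the newest picture that a camera, given by its name, has taken for a name from the list of things; names that differ only in an ending like _2 or _b are one class to them, and where a whole thing is asked for, a point or a joint stands for the part that bears it (a point fixed in the world has none). Each returns a list of dicts, best first, with "confidence" (0 to 1); they miss things now and then, are a little off and sometimes report something else, mostly with a low value. They report only what shows in the picture. A call takes as long as a camera call.
- r.masks_of(target, camera): "mask" (420x560 bool, what is visible of it) and "bbox" ([centre column, centre row, width, height] in pixels, round what is visible of it).
The state is a dict: "clock": time; "joints": joint angles; "dq": joint speeds; "joint_efforts": joint torques, N m; "position": TCP position; "ee_rot": TCP orientation; "force": force on the tool from outside, world axes, zero at the start; "wrist_torque": the same for the moment, N m; "opening": opening from 0.0 (shut) to 1.0 (fully open); "grasp_force": force on a finger pad.
Only numpy, scipy, OpenCV 4.12 (cv2) and the standard library are available. Lean on these libraries where they do the work, as an engineer would, in place of code of your own. Each camera call takes 0.05 s, during which the arm holds its last target. There are 200 camera calls.

### The job

Take the easing wedge from its stand and slide its blade, flat face against the rod, down between the upright rod and the bow of the spring clip, so that the clip spreads and eases off the rod; it must stay lying on the fixture's table. Work by feel and gently (keep the wedge's push on the clip or fixture below 15 newtons), do not touch the clip with the gripper, then put the wedge back in its stand and let go. Leave the jar, vial and brass weight alone.

Things in the scene. Friction and masses are not known exactly. Their poses are not given: they have to be found in the camera images.
- rod_top (a point): Centre of the top of the fixture's upright steel rod, 16 mm in diameter, that stands 12 mm above the aluminium table. Axes of the fixture: z up, -x from the rod along the table's slot.
- fixture: Fixed fixture; origin on the rod's axis at the bench, 72 mm under rod_top. Its table top is 60 mm above the bench, x -70 to +40, y -45 to +45 mm, with a 6 mm high rim. A slot 17 mm wide (y -8.5 to 8.5) runs from the rod to x = -37 mm; under it the space is open down to the steel base, 52 mm below the table top.
- clip_mid (a point): On the rod's axis while the spring clip is on, 2.5 mm above the table, at mid-height of the clip. x points from its bow to its open mouth. The bow, a straight bar 4.5 mm thick, lies at -x with its inner face at x = -11.2 mm: a gap of 3.2 mm between rod and bow, free for y -5.5 to 5.5 mm. Round lips on the two sprung arms catch the rod at x = +6.5 mm.
- clip: The whole steel spring clip, a flat U 5 mm high that lies on the table round the rod, 29 mm wide and about 27 mm long; origin 2.5 mm under clip_mid. It leaves the rod along its own -x against 3 to 8 N of spring force: its lips pass the widest spread after 6.5 mm, and it is quite off after 12.5 mm.
- wedge_grip (a point): Centre of the wedge's black handle (20 mm along x, 26 mm along y, 45 mm high); z up, x to the flat face's side. It stands upright in its stand, blade down. The blade turns stiffly (0.8 N m) on a cross pin along y, 17.5 mm below this point, and may lean up to 0.11 rad either way: its tip is up to 8 mm off in x, not measured, so find the rod by touch; under load the blade gives way.
- wedge: The whole wedge, 0.1 to 0.17 kg; origin on the handle's axis, 87.5 mm below its centre. Blade upright, its tip is at z = 0 and its flat face at x = +9 mm; the blade, 8 mm wide, lies on the -x side of that face: 2 mm thick at the tip, growing evenly to 18 mm at 45 mm above the tip, then a neck 18 mm thick up to the handle's underside at 65 mm.
- stand_mouth (a point): Centre of the top of the wedge's grey stand, a fixed block 66 x 56 x 70 mm, with a bevelled slot 39 mm (x) by 14 mm (y) right through. Seated, the wedge's handle rests on this top, its centre 22.5 mm above it, the wedge's x along the stand's x.
- jar: Bystander: plastic sample jar, 52 mm in diameter, 67 mm high, green lid; origin at the centre of its underside.
- vial: Bystander: glass vial with black cap, 27 mm in diameter, 56 mm high; origin at the centre of its underside.
- weight: Bystander: brass weight, 25 mm in diameter, 30 mm high; origin at the centre of its underside.

How it is judged:
By the outcome, as a careful person would: the job done as asked, in the order asked, and still so for the second after the job is handed in, with the robot touching nothing.
It also fails if it takes over 67 s, if anything falls off the work surface, if the arm or the gripper's body presses on something with over 40 N, if the wrist force passes 120 N, or if a joint passes its speed limit or range.

## Working session

There is one attempt and no reset: what is moved stays moved. The work goes in short steps, Python scripts to look and compute and a tool call to move; the robot and the scene stay as the last step left them, time stands still between calls to the robot, and variables do not carry over. Pictures are saved under pics/ and viewed, at most 10 in all, crops included, and the job is handed in when it is done.

Besides the shell and the picture viewer there is one more tool, called after "Request:" by a JSON object that holds its "api" and its "payload", one argument or row to a line. send_rows: Moves the arm, as the interface text tells. Its arguments: {"type":"object","properties":{"xyz":{"type":"array","items":{"type":"array","items":{"type":"number"}}},"angular":{"type":"array","items":{"type":"array","items":{"type":"number"}}},"hand":{"type":"number"},"newtons":{"type":"number"}},"required":["xyz","angular"]}

```bash
mkdir -p pics; ls; python3 - <<'E'
from cell import r
import cv2,numpy as np
np.set_printoptions(precision=2,suppress=True)
s=r.read_state();print(s['clock'],s['position'],s['ee_rot'],s['force'],s['opening'])
ims=[]
for c in('scene','top'):
    im=r.camera(c);cv2.imwrite(f'pics/{c}0.png',im[:,:,::-1]);k=r.calibration(c);print(c,k['camera_matrix'],k['view'])
    for t in['rod_top','fixture','clip_mid','clip','wedge_grip','wedge','stand_mouth','jar','vial','weight']:
        m=r.masks_of(t,c);print(c,t,[(round(d['confidence'],2),np.round(d['bbox'],1).tolist()) for d in m[:2]])
E
```

```text
pics
0.0 [268.26 591.3  230.23] [ 0.21  0.98 -0.   -0.  ] [0.05 0.29 0.18] 0.9969954058180034
scene [[422.24   0.   277.84]
 [  0.   422.24 211.37]
 [  0.     0.     1.  ]] [[   0.74   -0.68   -0.02 -422.8 ]
 [  -0.39   -0.4    -0.83  295.25]
 [   0.55    0.62   -0.56  571.4 ]
 [   0.      0.      0.      1.  ]]
scene rod_top [(0.58, [240.9, 217.8, 68.9, 62.7])]
scene fixture [(0.58, [245.2, 219.0, 68.2, 62.0])]
scene clip_mid [(0.61, [246.9, 206.2, 18.8, 3.5])]
scene clip [(0.4, [248.7, 206.3, 16.4, 11.3])]
scene wedge_grip [(0.93, [361.4, 267.6, 16.8, 32.2])]
scene wedge [(0.63, [358.4, 265.2, 18.1, 32.0]), (0.57, [356.1, 296.6, 49.5, 58.7])]
scene stand_mouth [(0.66, [357.2, 294.6, 54.0, 54.4])]
scene jar [(0.82, [237.1, 185.8, 25.9, 25.0]), (0.6, [241.6, 217.6, 70.6, 68.5])]
scene vial [(0.76, [293.1, 224.7, 10.3, 31.2])]
scene weight [(0.56, [256.4, 250.3, 12.1, 11.0])]
top [[400.25   0.   280.84]
 [  0.   400.25 204.47]
 [  0.     0.     1.  ]] [[  0.    -1.    -0.01   1.67]
 [ -0.99  -0.    -0.17 593.25]
 [  0.17   0.01  -0.99 837.94]
 [  0.     0.     0.     1.  ]]
top rod_top [(0.9, [238.3, 220.3, 48.0, 56.0])]
top fixture [(0.75, [240.2, 223.5, 49.3, 55.4])]
top clip_mid [(0.51, [275.7, 235.2, 9.2, 8.8]), (0.49, [240.3, 215.2, 15.3, 14.1])]
top clip []
top wedge_grip [(0.69, [238.9, 214.1, 8.9, 7.9]), (0.6, [386.2, 219.0, 16.8, 10.8])]
top wedge [(0.58, [387.6, 219.4, 17.4, 15.4])]
top stand_mouth [(0.59, [382.1, 222.7, 32.4, 37.0])]
top jar [(0.7, [191.8, 191.3, 28.1, 25.3])]
top vial [(0.72, [278.5, 192.5, 13.3, 18.8])]
top weight []
```

```bash
python3 - <<'E'
import cv2,numpy as np
a=cv2.imread('pics/top0.png')[165:275,170:420];b=cv2.imread('pics/scene0.png')[160:330,200:400]
cv2.imwrite('pics/v1.png',cv2.resize(a,None,fx=3.2,fy=3.2,interpolation=cv2.INTER_CUBIC))
cv2.imwrite('pics/v2.png',cv2.resize(b,None,fx=3.5,fy=3.5,interpolation=cv2.INTER_CUBIC))
E
```

```text
(no output)
```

View pics/v1.png

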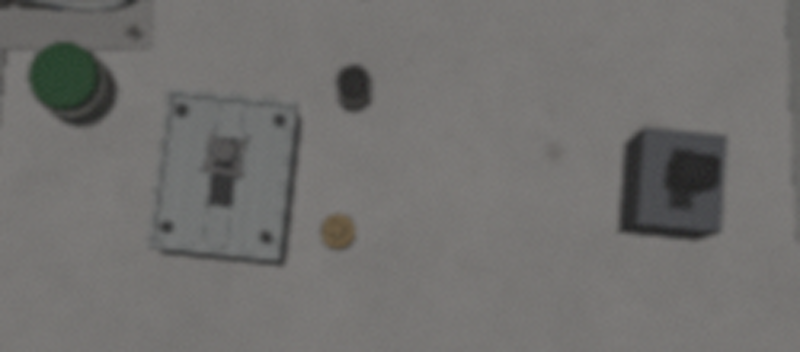

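View pics/v2.png

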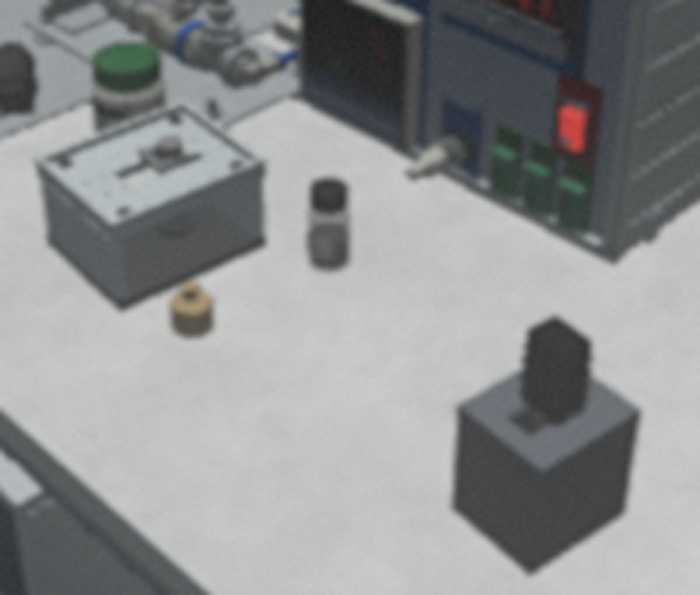

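```bash
cat > h.py <<'E'
from cell import r
import cv2,numpy as np
from scipy.optimize import minimize
np.set_printoptions(precision=2,suppress=True)
K={c:(np.array(r.calibration(c)['camera_matrix']),np.array(r.calibration(c)['view'])) for c in('scene','top')}
def proj(c,P):
    k,V=K[c];P=np.atleast_2d(P);q=(V[:3,:3]@P.T).T+V[:3,3];q=q@k.T;return q[:,:2]/q[:,2:]
def box(p,x0,x1,y0,y1,z0,z1):
    X=np.array([[x,y,z] for x in(x0,x1) for y in(y0,y1) for z in(z0,z1)],float);c,s=np.cos(p[2]),np.sin(p[2])
    return np.c_[p[0]+c*X[:,0]-s*X[:,1],p[1]+s*X[:,0]+c*X[:,1],X[:,2]+(p[3] if len(p)>3 else 0)]
def sil(c,P,S=4):
    m=np.zeros((420*S,560*S),np.uint8);h=cv2.convexHull(((proj(c,P)+.5)*S).astype(np.float32)).astype(np.int32)
    cv2.fillConvexPoly(m,h,1);return m
def fit(masks,p0,b):
    big={c:cv2.resize(m.astype(np.uint8),None,fx=4,fy=4,interpolation=cv2.INTER_NEAREST) for c,m in masks.items()}
    def f(p):
        t=0
        for c,m in big.items():
            s=sil(c,box(p,*b));t+=1-(s&m).sum()/(s|m).sum()
        return t
    o=np.array([15,15,.1]+[10]*(len(p0)-3));sx=np.vstack([p0]+[np.array(p0)+o*e for e in np.eye(len(p0))])
    res=minimize(f,p0,method='Nelder-Mead',options=dict(initial_simplex=sx,xatol=.05,fatol=1e-4));return res.x,res.fun
def ground(c,uv,z):
    k,V=K[c];d=V[:3,:3].T@np.linalg.inv(k)@[*uv,1];o=-V[:3,:3].T@V[:3,3];return o+d*(z-o[2])/d[2]
E
python3 - <<'E'
from h import *
for c in K:r.camera(c)
pic=lambda t,c,i=0:r.masks_of(t,c)[i]['mask']
for n,t in(('rod',(239.4,211.9,70)),('hand',(386.5,218.1,115)),('stand',(382.5,222,70)),('jar',(191,190,67)),('vial',(280,191,56)),('weight',(276,237,30))):print(n,ground('top',t[:2],t[2]))
F,S={}, {}
for c in K:
    F[c]=pic('fixture',c)
    m=pic('stand_mouth',c);S[c]=m
g=ground('top',(239.4,211.9),70)
for z in(0,1):
    p=[g[0],g[1],-.08]+[0]*z;print('fix',fit(F,p,(-70,40,-45,45,0,66)))
g=ground('top',(382.5,222),70)
for z in(0,1):
    print('stand',fit(S,[g[0],g[1],-.06]+[0]*z,(-33,33,-28,28,0,70)),fit(S,[g[0],g[1],-.06]+[0]*z,(-28,28,-33,33,0,70))[1])
W={}
for c in K:
    L=r.masks_of('wedge_grip',c);L=[d for d in L if d['bbox'][0]>340];
    if L:W[c]=L[0]['mask'];print(c,L[0]['bbox'])
print('hand',fit(W,[g[0],g[1],-.06,92.5],(-10,10,-13,13,-22.5,22.5)))
a={c:cv2.imread(f'pics/{c}0.png') for c in K}
E
```

```text
rod [573.38  93.31  70.  ]
hand [ 554.45 -212.83  115.  ]
stand [ 552.23 -215.31   70.  ]
jar [622.31 201.39  67.  ]
vial [622.76   5.67  56.  ]
weight [522.8   14.52  30.  ]
fix (array([573.75,  92.79,  -0.1 ]), np.float64(1.0429927905749956))
fix (array([575.44,  95.26,  -0.11,  -2.41]), np.float64(1.0433305387636236))
stand (array([ 554.92, -215.77,   -0.1 ]), np.float64(0.36830477481015356)) 0.5813628425109403
stand (array([ 555.36, -215.57,   -0.11,   -1.67]), np.float64(0.3608523644204885)) 0.5684831945652039
scene [359.5, 265.8, 18.6, 30.2]
top [386.4, 218.2, 9.8, 13.6]
hand (array([ 557.81, -217.26,   -0.01,   87.8 ]), np.float64(0.3817719906956194))
```

```bash
cat > ov.py <<'E'
from h import *
def wire(im,c,P,S,o,col):
    q=(proj(c,P)+.5-o)*S
    for i in range(8):
        for j in range(i):
            if bin(i^j).count('1')==1:cv2.line(im,tuple(int(v) for v in q[i]),tuple(int(v) for v in q[j]),col,1,cv2.LINE_AA)
def crop(c,src,u0,u1,v0,v1,S):return cv2.resize(cv2.convertScaleAbs(cv2.imread(src)[v0:v1,u0:u1],alpha=1.6 if c=='top' else 1),None,fx=S,fy=S,interpolation=cv2.INTER_CUBIC)
E
python3 - <<'E'
from ov import *
fx=[573.7,92.8,-.1];st=[554.9,-215.8,-.1]
out=[]
for c,fr,sr in(('top',(205,275,180,260),(350,420,190,260)),('scene',(200,290,180,260),(320,400,230,330))):
    row=[]
    for R,L in((fr,[(fx,(-70,40,-45,45,60,66)),(fx,(-37,-8,-8.5,8.5,60,60.1)),(fx,(-8,8,-8,8,60,72))]),(sr,[(st,(-33,33,-28,28,0,70)),(st,(-10,10,-13,13,70,115))])):
        S=300/(R[3]-R[2]);im=crop(c,f'pics/{c}0.png',*R,S)
        for p,b in L:wire(im,c,box(p,*b),S,np.array([R[0],R[2]]),(0,255,255))
        row.append(cv2.resize(im,(380,300)) if 0 else cv2.copyMakeBorder(im[:, :395],0,0,0,395-min(395,im.shape[1]),cv2.BORDER_CONSTANT))
    out.append(np.hstack(row))
cv2.imwrite('pics/o1.png',np.vstack(out))
E
```

```text
(no output)
```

View pics/o1.png

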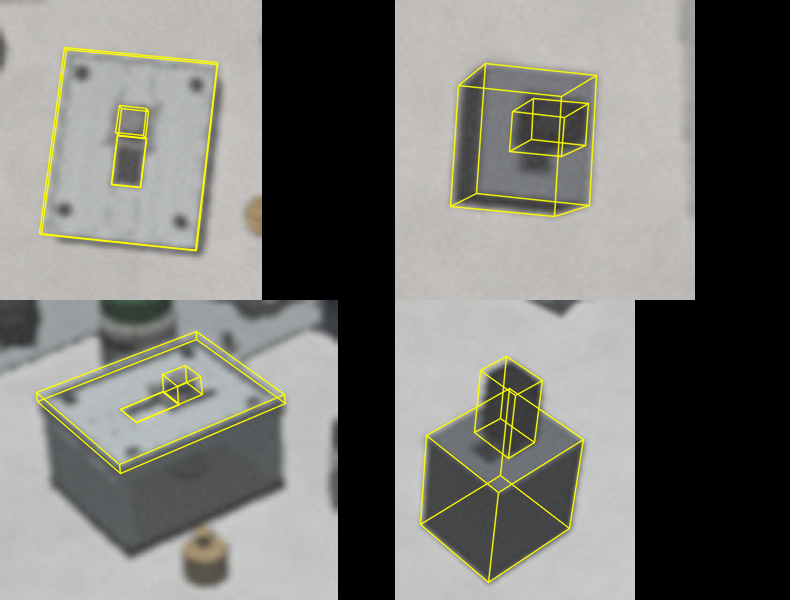

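Request:
{"api": "send_rows", "payload": {
  "xyz": [
    [1.2,-3.37,0],
    [1.2,-3.37,0],
    [1.2,-3.37,0],
    [1.2,-3.37,0],
    [1.2,-3.37,0],
    [1.2,-3.37,0],
    [1.2,-3.37,0],
    [1.2,-3.37,0]
  ],
  "angular": [
    [0,0,0.13],
    [0,0,0.13],
    [0,0,0.13],
    [0,0,0.13],
    [0,0,0.13],
    [0,0,0.13],
    [0,0,0.13],
    [0,0,0.13]
  ],
  "hand": 1
}}

```text
clock: 2.17
position: [364.8, 320.8, 231.5]
ee_rot: [0.157, 0.988, 0.0, 0.0]
force: [1.0, 1.1, -0.4]
opening: 0.999
grasp_force: 0.0
```

Request:
{"api": "send_rows", "payload": {
  "xyz": [
    [1.2,-3.37,0],
    [1.2,-3.37,0],
    [1.2,-3.37,0],
    [1.2,-3.37,0],
    [1.2,-3.37,0],
    [1.2,-3.37,0],
    [1.2,-3.37,0],
    [1.2,-3.37,0]
  ],
  "angular": [
    [0,0,0.13],
    [0,0,0.13],
    [0,0,0.13],
    [0,0,0.13],
    [0,0,0.13],
    [0,0,0.13],
    [0,0,0.13],
    [0,0,0.13]
  ]
}}

```text
clock: 2.83
position: [460.8, 51.1, 231.7]
ee_rot: [0.103, 0.995, 0.0, 0.0]
force: [0.9, 0.4, 0.3]
opening: 0.999
grasp_force: 0.0
```

Request:
{"api": "send_rows", "payload": {
  "xyz": [
    [1.2,-3.37,-0.5],
    [1.2,-3.37,-0.5],
    [1.2,-3.37,-0.5],
    [1.2,-3.37,-0.5],
    [1.2,-3.37,-0.5],
    [1.2,-3.37,-0.5],
    [1.2,-3.37,-0.5],
    [1.2,-3.37,-0.5]
  ],
  "angular": [
    [0,0,0.13],
    [0,0,0.13],
    [0,0,0.13],
    [0,0,0.13],
    [0,0,0.13],
    [0,0,0.13],
    [0,0,0.13],
    [0,0,0.13]
  ]
}}

```text
clock: 3.5
position: [557.0, -218.5, 191.2]
ee_rot: [0.049, 0.999, -0.0, 0.0]
force: [0.1, -1.1, 0.5]
opening: 0.999
grasp_force: 0.0
```

Request:
{"api": "send_rows", "payload": {
  "xyz": [
    [-0.2,0.27,-2],
    [0,0,-3],
    [0,0,-3],
    [0,0,-2],
    [0,0,-1.3],
    [0,0,-0.1],
    [0,0,0]
  ],
  "angular": [
    [0,0,0],
    [0,0,0],
    [0,0,0],
    [0,0,0],
    [0,0,0],
    [0,0,0],
    [0,0,0]
  ]
}}

```text
clock: 4.08
position: [554.4, -214.0, 77.1]
ee_rot: [0.049, 0.999, 0.0, -0.0]
force: [-0.0, -0.7, 0.7]
opening: 1.004
grasp_force: 0.0
```

Request:
{"api": "send_rows", "payload": {
  "xyz": [
    [0,0,0],
    [0,0,0],
    [0,0,0],
    [0,0,0],
    [0,0,0],
    [0,0,0]
  ],
  "angular": [
    [0,0,0],
    [0,0,0],
    [0,0,0],
    [0,0,0],
    [0,0,0],
    [0,0,0]
  ],
  "hand": 0.1,
  "newtons": 20
}}

```text
clock: 4.58
position: [555.0, -214.5, 78.3]
ee_rot: [0.05, 0.999, -0.0, 0.001]
force: [-0.5, 0.0, 4.6]
opening: 0.302
grasp_force: 24.8
```

Request:
{"api": "send_rows", "payload": {
  "xyz": [
    [0,0,0],
    [0,0,0],
    [0,0,0.3],
    [0,0,0.7],
    [0,0,1],
    [0,0,1],
    [0,0,1],
    [0,0,1]
  ],
  "angular": [
    [0,0,0],
    [0,0,0],
    [0,0,0],
    [0,0,0],
    [0,0,0],
    [0,0,0],
    [0,0,0],
    [0,0,0]
  ],
  "newtons": 110
}}

```text
clock: 5.25
position: [554.7, -214.0, 128.7]
ee_rot: [0.049, 0.999, -0.0, 0.0]
force: [-0.2, -0.7, -0.7]
opening: 0.289
grasp_force: 107.9
```

Request:
{"api": "send_rows", "payload": {
  "xyz": [
    [0,0,1],
    [0,0,1],
    [0,0,1],
    [0,0,1],
    [0,0,1],
    [0,0,1],
    [0,0,0],
    [0,0,0]
  ],
  "angular": [
    [0,0,0],
    [0,0,0],
    [0,0,0],
    [0,0,0],
    [0,0,0],
    [0,0,0],
    [0,0,0],
    [0,0,0]
  ]
}}

```text
clock: 5.92
position: [554.9, -214.3, 188.1]
ee_rot: [0.05, 0.999, -0.0, 0.001]
force: [-0.1, -0.0, -1.2]
opening: 0.295
grasp_force: 107.9
```

```bash
python3 - <<'E'
from ov import *
s=r.read_state();print(s['clock'],s['position'],s['force'],s['wrist_torque'],np.array(s['joints']),s['opening'])
o=[]
p=s['position']
for c in K:
    cv2.imwrite(f'pics/{c}1.png',r.camera(c)[:,:,::-1]);u,v=proj(c,[p[0],p[1],p[2]-40])[0].astype(int);u=min(u,559-35)
    R=(u-35,u+35,max(v-60,0),v+50);o.append(cv2.resize(crop(c,f'pics/{c}1.png',*R,5),(350,550)));print(R)
cv2.imwrite('pics/o2.png',np.hstack(o))
E
```

```text
5.9167 [ 554.91 -214.3   188.09] [-0.08 -0.03 -1.2 ] [-0.02  0.03  0.  ] [ 0.34  0.41 -0.02  1.75  0.01  0.98  1.79] 0.2951079741944096
(np.int64(324), np.int64(394), np.int64(177), np.int64(287))
(np.int64(356), np.int64(426), np.int64(155), np.int64(265))
```

View pics/o2.png

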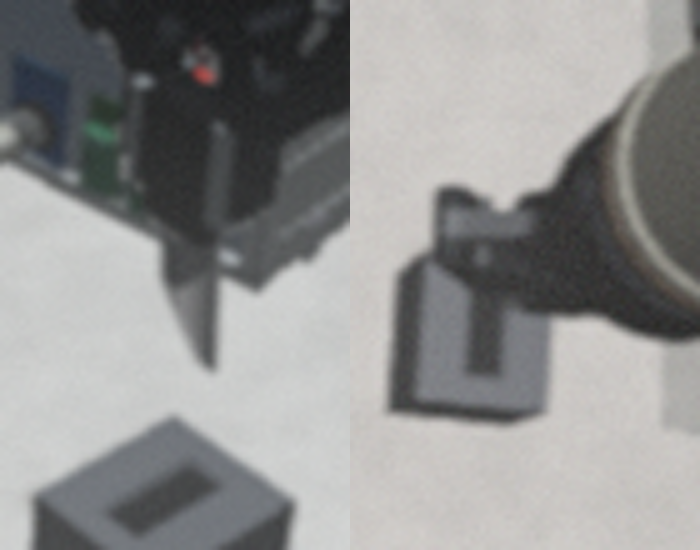

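```bash
python3 - <<'E'
from ov import *
p=np.array([554.91,-214.3,202.3]);c,s=np.cos(-.1),np.sin(-.1)
for th in(-.1,-.05,0,.05,.1):
    L=[]
    for x,y,z in((9,-4,-22.5),(9,-4,-87.5),(7,-4,-87.5),(7,4,-87.5)):
        d=z+17.5; X=x*np.cos(th)+ (-d)*np.sin(th); Z=-17.5+d*np.cos(th)+x*np.sin(th)
        L.append(proj('scene',p+[c*X-s*y,s*X+c*y,Z])[0])
    print(th,np.array(L).round(1).tolist())
# subpixel edge of blade right side
g=cv2.cvtColor(cv2.imread('pics/scene1.png'),cv2.COLOR_BGR2GRAY).astype(float)
for v in range(222,254):
    row=g[v,350:375];print(v,row.astype(int).tolist())
E
```

```text
-0.1 [[366.8, 221.0], [360.1, 255.3], [359.3, 255.7], [355.7, 253.2]]
-0.05 [[367.0, 220.7], [361.7, 254.3], [360.8, 254.8], [357.2, 252.3]]
0 [[367.1, 220.4], [363.2, 253.3], [362.4, 253.8], [358.8, 251.3]]
0.05 [[367.2, 220.1], [364.8, 252.2], [363.9, 252.7], [360.3, 250.3]]
0.1 [[367.4, 219.8], [366.3, 251.0], [365.4, 251.6], [361.8, 249.1]]
222 [142, 118, 102, 96, 96, 94, 85, 75, 62, 58, 53, 52, 52, 55, 56, 65, 69, 75, 81, 85, 89, 93, 94, 96, 93]
223 [187, 164, 145, 119, 105, 97, 88, 82, 80, 70, 60, 56, 54, 52, 54, 57, 62, 71, 84, 92, 92, 91, 90, 89, 91]
224 [206, 199, 188, 164, 142, 116, 93, 81, 84, 81, 69, 61, 57, 54, 53, 56, 59, 72, 82, 86, 87, 84, 87, 87, 87]
225 [207, 208, 205, 198, 185, 153, 111, 81, 77, 79, 74, 68, 61, 57, 57, 59, 63, 79, 86, 85, 83, 83, 86, 90, 90]
226 [207, 205, 209, 208, 201, 175, 129, 85, 72, 73, 75, 71, 72, 68, 66, 67, 74, 92, 106, 104, 97, 87, 88, 91, 88]
227 [206, 205, 207, 206, 203, 179, 132, 87, 72, 74, 74, 75, 75, 71, 73, 76, 81, 103, 135, 140, 126, 108, 92, 92, 88]
228 [204, 204, 206, 207, 201, 178, 134, 88, 73, 72, 72, 76, 77, 75, 73, 72, 80, 1
[... 2487 characters left out ...]
, 92, 110, 159, 194, 205, 206, 203, 204, 205, 204]
249 [202, 202, 201, 202, 202, 201, 203, 202, 201, 203, 204, 201, 191, 167, 138, 104, 113, 160, 194, 203, 206, 204, 204, 204, 204]
250 [203, 204, 200, 203, 201, 203, 202, 203, 204, 202, 205, 205, 200, 191, 168, 141, 136, 167, 196, 207, 206, 204, 205, 203, 204]
251 [202, 199, 201, 201, 205, 204, 203, 201, 202, 202, 205, 205, 204, 202, 193, 179, 169, 185, 200, 206, 204, 205, 205, 202, 202]
252 [202, 202, 206, 201, 202, 204, 203, 205, 205, 204, 205, 205, 205, 206, 206, 200, 197, 201, 206, 206, 204, 202, 202, 203, 201]
253 [203, 201, 202, 203, 202, 203, 203, 203, 204, 203, 206, 205, 205, 206, 205, 205, 203, 205, 205, 203, 206, 203, 204, 204, 203]
```

Request:
{"api": "send_rows", "payload": {
  "xyz": [
    [-0.1,2,0],
    [-0.2,3.3,0],
    [-0.2,3.3,0],
    [-0.2,3.3,0],
    [-0.2,3.3,0],
    [-0.2,3.3,0],
    [-0.2,3.3,0],
    [-0.2,3.3,0]
  ],
  "angular": [
    [0.01,0.1,0],
    [0.01,0.1,0],
    [0.01,0.1,0],
    [0.01,0.1,0],
    [0.01,0.1,0],
    [0.01,0.1,0],
    [0.01,0.1,0],
    [0.01,0.1,0]
  ]
}}

```text
clock: 6.68
position: [538.6, 38.4, 186.5]
ee_rot: [0.049, 0.998, 0.002, -0.043]
force: [0.0, -0.3, -0.6]
opening: 0.293
grasp_force: 108.0
```

Request:
{"api": "send_rows", "payload": {
  "xyz": [
    [0,3.3,0],
    [0,2,0],
    [0,0.6,0],
    [0,0,-1.5],
    [0,0,-1.5],
    [0,0,-0.5],
    [0,0,0],
    [0,0,0]
  ],
  "angular": [
    [0.006,0.06,0],
    [0,0,0],
    [0,0,0],
    [0,0,0],
    [0,0,0],
    [0,0,0],
    [0,0,0],
    [0,0,0]
  ]
}}

```text
clock: 7.35
position: [539.3, 95.0, 152.0]
ee_rot: [0.05, 0.998, 0.002, -0.046]
force: [-0.1, -0.1, -0.7]
opening: 0.288
grasp_force: 108.0
```

```bash
python3 - <<'E'
from ov import *
s=r.read_state();print(s['clock'],s['position'],s['ee_rot'],s['force'],s['joints'])
p=s['position'];o=[]
fx=[573.7,92.8,-.1]
for c,R in(('top',(205,285,170,260)),('scene',(200,280,150,240))):
    cv2.imwrite(f'pics/{c}2.png',r.camera(c)[:,:,::-1]);im=crop(c,f'pics/{c}2.png',*R,5)
    q=[p[0],p[1],-.1]
    for pp,b in((fx,(-37,-8,-8.5,8.5,60,60.1)),(fx,(-8,8,-8,8,60,72)),(q,(6.7,8.7,-4,4,p[2]-73,p[2]-72))):wire(im,c,box(pp,*b),5,np.array([R[0],R[2]]),(0,255,255))
    o.append(im)
cv2.imwrite('pics/o3.png',np.hstack(o))
E
```

```text
7.35 [539.25  94.95 152.  ] [ 0.05  1.    0.   -0.05] [-0.1  -0.12 -0.65] [-0.1   0.44 -0.14  1.81  0.03  0.98  1.23]
```

View pics/o3.png

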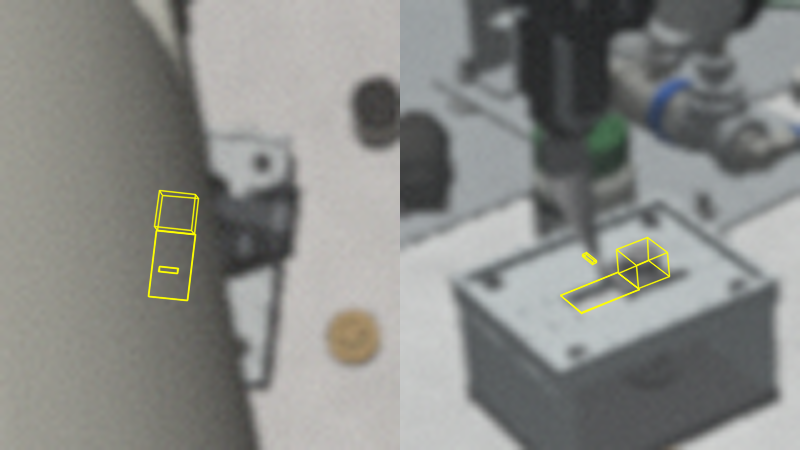

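Request:
{"api": "send_rows", "payload": {
  "xyz": [
    [0,0,-0.8],
    [0,0,-0.7],
    [0,0,-0.3],
    [0,0,-0.2],
    [0,0,0]
  ],
  "angular": [
    [0,0,0],
    [0,0,0],
    [0,0,0],
    [0,0,0],
    [0,0,0]
  ]
}}

```text
clock: 7.87
position: [538.9, 95.8, 131.6]
ee_rot: [0.049, 0.998, 0.002, -0.046]
force: [-0.1, 0.2, -1.3]
opening: 0.289
grasp_force: 108.0
```

```bash
python3 - <<'E'
from ov import *
p=np.array([539.25,94.95,152+14.5]);c,s=np.cos(-.1),np.sin(-.1)
for th in(-.05,0,.05):
    a,b=[proj('scene',p+[c*X-s*-4,s*X+c*-4,Z])[0] for X,Z in((9,-35),(9+50*np.sin(th),-85))];print(th,a,b,(b-a)[0]/(b-a)[1])
g=cv2.cvtColor(cv2.imread('pics/scene2.png'),cv2.COLOR_BGR2GRAY)
for v in range(182,206,2):print(v,g[v,228:246].tolist())
E
```

```text
-0.05 [237.07 180.21] [237.86 201.41] 0.037197964623023716
0 [237.07 180.21] [238.87 201.01] 0.08649249290393173
0.05 [237.07 180.21] [239.87 200.61] 0.13758220632979606
182 [65, 69, 72, 70, 70, 69, 68, 67, 70, 67, 62, 59, 58, 56, 56, 55, 69, 97]
184 [95, 81, 74, 76, 78, 77, 77, 80, 76, 72, 64, 62, 63, 67, 79, 96, 117, 122]
186 [127, 115, 112, 112, 113, 104, 102, 92, 84, 80, 89, 101, 117, 123, 126, 124, 121, 109]
188 [101, 106, 110, 119, 120, 114, 103, 92, 87, 83, 94, 110, 114, 110, 104, 96, 90, 85]
190 [68, 74, 81, 98, 113, 114, 104, 92, 89, 82, 81, 86, 91, 88, 89, 94, 101, 104]
192 [70, 60, 62, 67, 86, 104, 106, 99, 88, 80, 84, 99, 113, 123, 128, 140, 141, 126]
194 [86, 79, 82, 87, 92, 104, 110, 104, 89, 82, 92, 114, 119, 122, 115, 116, 126, 143]
196 [100, 99, 121, 134, 134, 135, 129, 116, 100, 82, 83, 109, 139, 160, 175, 180, 186, 188]
198 [143, 131, 123, 120, 117, 122, 132, 139, 128, 101, 93, 128, 168, 188, 192, 191, 188, 185]
200 [127, 138, 149, 166, 179, 184, 189, 189, 178, 145, 115, 126, 165, 186, 189, 181, 167, 150]
202 [188, 189, 190, 192, 191, 192, 192, 191, 189, 184, 168, 151, 151, 157, 148, 133, 109, 95]
204 [191, 191, 190, 191, 189, 190, 189, 192, 189, 191, 184, 156, 128, 116, 121, 111, 95, 81]
```

Request:
{"api": "send_rows", "payload": {
  "xyz": [
    [0,0,-0.2],
    [0,0,-0.3],
    [0,0,-0.3],
    [0,0,0],
    [0,0,0]
  ],
  "angular": [
    [0,0,0],
    [0,0,0],
    [0,0,0],
    [0,0,0],
    [0,0,0]
  ]
}}

```text
clock: 8.28
position: [539.2, 95.8, 124.1]
ee_rot: [0.049, 0.998, 0.002, -0.045]
force: [-0.3, -0.3, -1.5]
opening: 0.292
grasp_force: 108.0
```

Request:
{"api": "send_rows", "payload": {
  "xyz": [
    [0.01,0.1,0],
    [0.01,0.1,0],
    [0.01,0.1,0],
    [0,0,0],
    [0,0,0]
  ],
  "angular": [
    [0,0,0],
    [0,0,0],
    [0,0,0],
    [0,0,0],
    [0,0,0]
  ]
}}

```text
clock: 8.7
position: [539.8, 99.1, 124.4]
ee_rot: [0.049, 0.998, 0.002, -0.045]
force: [-0.0, 1.0, -1.3]
opening: 0.287
grasp_force: 108.0
```

Request:
{"api": "send_rows", "payload": {
  "xyz": [
    [0.005,0.05,0],
    [0.005,0.05,0],
    [0,0,0]
  ],
  "angular": [
    [0,0,0],
    [0,0,0],
    [0,0,0]
  ]
}}

```text
clock: 8.95
position: [539.9, 99.8, 124.3]
ee_rot: [0.049, 0.998, 0.002, -0.045]
force: [0.8, -0.1, -1.4]
opening: 0.289
grasp_force: 108.0
```

Request:
{"api": "send_rows", "payload": {
  "xyz": [
    [0.005,0.05,0],
    [0,0,0]
  ],
  "angular": [
    [0,0,0],
    [0,0,0]
  ]
}}

```text
clock: 9.12
position: [539.9, 100.0, 124.3]
ee_rot: [0.05, 0.998, 0.002, -0.045]
force: [-0.1, -1.1, -0.9]
opening: 0.291
grasp_force: 108.1
```

Request:
{"api": "send_rows", "payload": {
  "xyz": [
    [0.005,0.05,0],
    [0,0,0]
  ],
  "angular": [
    [0,0,0],
    [0,0,0]
  ]
}}

```text
clock: 9.28
position: [539.9, 100.1, 124.3]
ee_rot: [0.05, 0.998, 0.002, -0.045]
force: [-0.2, -2.0, -0.2]
opening: 0.286
grasp_force: 108.1
```

Request:
{"api": "send_rows", "payload": {
  "xyz": [
    [0.005,0.05,0],
    [0,0,0]
  ],
  "angular": [
    [0,0,0],
    [0,0,0]
  ]
}}

```text
clock: 9.45
position: [539.9, 100.4, 124.3]
ee_rot: [0.05, 0.998, 0.002, -0.045]
force: [-0.1, -3.6, 0.6]
opening: 0.289
grasp_force: 108.2
```

Request:
{"api": "send_rows", "payload": {
  "xyz": [
    [-0.02,-0.2,0],
    [-0.02,-0.2,0],
    [-0.02,-0.2,0],
    [-0.02,-0.2,0],
    [-0.005,-0.1,0],
    [-0.01,-0.1,0],
    [0,0,0],
    [0,0,0]
  ],
  "angular": [
    [0,0,0],
    [0,0,0],
    [0,0,0],
    [0,0,0],
    [0,0,0],
    [0,0,0],
    [0,0,0],
    [0,0,0]
  ]
}}

```text
clock: 10.12
position: [539.1, 91.5, 124.3]
ee_rot: [0.049, 0.998, 0.002, -0.045]
force: [-0.0, -0.8, -0.8]
opening: 0.289
grasp_force: 108.2
```

Request:
{"api": "send_rows", "payload": {
  "xyz": [
    [-0.005,-0.05,0],
    [0,0,0]
  ],
  "angular": [
    [0,0,0],
    [0,0,0]
  ]
}}

```text
clock: 10.28
position: [539.0, 90.9, 124.3]
ee_rot: [0.049, 0.998, 0.002, -0.045]
force: [0.6, -0.2, -0.6]
opening: 0.294
grasp_force: 108.2
```

Request:
{"api": "send_rows", "payload": {
  "xyz": [
    [-0.005,-0.05,0],
    [0,0,0]
  ],
  "angular": [
    [0,0,0],
    [0,0,0]
  ]
}}

```text
clock: 10.45
position: [539.0, 90.8, 124.3]
ee_rot: [0.049, 0.998, 0.003, -0.045]
force: [0.1, 0.3, -1.8]
opening: 0.29
grasp_force: 108.2
```

Request:
{"api": "send_rows", "payload": {
  "xyz": [
    [-0.005,-0.05,0],
    [0,0,0]
  ],
  "angular": [
    [0,0,0],
    [0,0,0]
  ]
}}

```text
clock: 10.62
position: [538.9, 90.6, 124.3]
ee_rot: [0.049, 0.998, 0.003, -0.045]
force: [0.5, 2.1, -2.1]
opening: 0.291
grasp_force: 108.2
```

Request:
{"api": "send_rows", "payload": {
  "xyz": [
    [-0.005,-0.05,0],
    [0,0,0]
  ],
  "angular": [
    [0,0,0],
    [0,0,0]
  ]
}}

```text
clock: 10.78
position: [538.9, 90.4, 124.4]
ee_rot: [0.049, 0.998, 0.003, -0.045]
force: [0.5, 3.1, -2.7]
opening: 0.291
grasp_force: 108.2
```

Request:
{"api": "send_rows", "payload": {
  "xyz": [
    [0.03,0.3,0],
    [0.03,0.3,0.3],
    [0,0,0.7],
    [0,0,0.5],
    [0,0,0.3],
    [0,0,0]
  ],
  "angular": [
    [0,0,0],
    [0,0,0],
    [0,0,0],
    [0,0,0],
    [0,0,0],
    [0,0,0]
  ]
}}

```text
clock: 11.28
position: [540.3, 95.1, 143.6]
ee_rot: [0.05, 0.998, 0.002, -0.044]
force: [0.4, 0.1, -1.4]
opening: 0.287
grasp_force: 108.4
```

Request:
{"api": "send_rows", "payload": {
  "xyz": [
    [0.4,-0.04,0],
    [0.5,-0.05,0],
    [0.3,-0.03,0],
    [0.2,-0.02,0],
    [0,0,0],
    [0,0,0]
  ],
  "angular": [
    [0,0,0],
    [0,0,0],
    [0,0,0],
    [0,0,0],
    [0,0,0],
    [0,0,0]
  ]
}}

```text
clock: 11.78
position: [553.4, 93.9, 142.0]
ee_rot: [0.05, 0.998, 0.002, -0.046]
force: [-0.2, 0.2, -1.5]
opening: 0.294
grasp_force: 108.4
```

Request:
{"api": "send_rows", "payload": {
  "xyz": [
    [0.1,-0.01,0],
    [0,0,0],
    [0,0,0]
  ],
  "angular": [
    [0,0,0],
    [0,0,0],
    [0,0,0]
  ]
}}

```text
clock: 12.03
position: [554.4, 93.9, 142.3]
ee_rot: [0.049, 0.998, 0.002, -0.045]
force: [0.1, 0.3, -1.1]
opening: 0.29
grasp_force: 108.4
```

Request:
{"api": "send_rows", "payload": {
  "xyz": [
    [0.1,-0.01,0],
    [0.05,-0.005,0],
    [0,0,0]
  ],
  "angular": [
    [0,0,0],
    [0,0,0],
    [0,0,0]
  ]
}}

```text
clock: 12.28
position: [555.5, 93.8, 142.2]
ee_rot: [0.049, 0.998, 0.002, -0.046]
force: [-0.8, -0.6, -1.0]
opening: 0.291
grasp_force: 108.4
```

Request:
{"api": "send_rows", "payload": {
  "xyz": [
    [0.05,-0.005,0],
    [0,0,0]
  ],
  "angular": [
    [0,0,0],
    [0,0,0]
  ]
}}

```text
clock: 12.45
position: [555.7, 93.8, 142.1]
ee_rot: [0.049, 0.998, 0.002, -0.046]
force: [-2.5, -0.2, 0.7]
opening: 0.288
grasp_force: 108.4
```

Request:
{"api": "send_rows", "payload": {
  "xyz": [
    [0.05,-0.005,0],
    [0,0,0]
  ],
  "angular": [
    [0,0,0],
    [0,0,0]
  ]
}}

```text
clock: 12.62
position: [556.0, 93.8, 142.1]
ee_rot: [0.049, 0.998, 0.002, -0.046]
force: [-2.9, 0.6, -0.4]
opening: 0.285
grasp_force: 108.5
```

Request:
{"api": "send_rows", "payload": {
  "xyz": [
    [0.05,-0.005,0],
    [0,0,0]
  ],
  "angular": [
    [0,0,0],
    [0,0,0]
  ]
}}

```text
clock: 12.78
position: [556.2, 93.7, 142.0]
ee_rot: [0.049, 0.998, 0.002, -0.047]
force: [-5.8, -0.2, 0.6]
opening: 0.289
grasp_force: 108.5
```

Request:
{"api": "send_rows", "payload": {
  "xyz": [
    [-0.1,0.01,0],
    [0,0,-0.1],
    [0,0,-0.2],
    [0,0,-0.2],
    [0,0,0]
  ],
  "angular": [
    [0,0,0],
    [0,0,0],
    [0,0,0],
    [0,0,0],
    [0,0,0]
  ]
}}

```text
clock: 13.2
position: [555.9, 93.7, 136.6]
ee_rot: [0.049, 0.998, 0.002, -0.046]
force: [-4.4, 0.4, -2.0]
opening: 0.289
grasp_force: 108.4
```

Request:
{"api": "send_rows", "payload": {
  "xyz": [
    [0,0,-0.1],
    [0,0,-0.1],
    [0,0,0]
  ],
  "angular": [
    [0,0,0],
    [0,0,0],
    [0,0,0]
  ]
}}

```text
clock: 13.45
position: [555.9, 93.7, 134.9]
ee_rot: [0.049, 0.998, 0.002, -0.046]
force: [-4.9, 0.7, -1.6]
opening: 0.291
grasp_force: 108.5
```

Request:
{"api": "send_rows", "payload": {
  "xyz": [
    [0,0,-0.1],
    [0,0,-0.1],
    [0,0,0]
  ],
  "angular": [
    [0,0,0],
    [0,0,0],
    [0,0,0]
  ]
}}

```text
clock: 13.7
position: [555.9, 93.7, 133.0]
ee_rot: [0.049, 0.998, 0.002, -0.046]
force: [-4.2, 1.2, -0.5]
opening: 0.294
grasp_force: 108.5
```

Request:
{"api": "send_rows", "payload": {
  "xyz": [
    [0,0,-0.1],
    [0,0,-0.1],
    [0,0,-0.1],
    [0,0,0]
  ],
  "angular": [
    [0,0,0],
    [0,0,0],
    [0,0,0],
    [0,0,0]
  ]
}}

```text
clock: 14.03
position: [556.0, 93.8, 130.6]
ee_rot: [0.049, 0.998, 0.002, -0.046]
force: [-5.8, -0.1, 3.2]
opening: 0.289
grasp_force: 109.0
```

Request:
{"api": "send_rows", "payload": {
  "xyz": [
    [0,0,-0.1],
    [0,0,-0.1],
    [0,0,-0.1],
    [0,0,0]
  ],
  "angular": [
    [0,0,0],
    [0,0,0],
    [0,0,0],
    [0,0,0]
  ]
}}

```text
clock: 14.37
position: [556.1, 93.9, 127.9]
ee_rot: [0.049, 0.998, 0.002, -0.046]
force: [-6.5, 0.0, 5.0]
opening: 0.289
grasp_force: 109.2
```

Request:
{"api": "send_rows", "payload": {
  "xyz": [
    [-0.1,0.01,0],
    [-0.07,0.007,0],
    [0,0,0]
  ],
  "angular": [
    [0,0,0],
    [0,0,0],
    [0,0,0]
  ]
}}

```text
clock: 14.62
position: [555.6, 93.9, 127.9]
ee_rot: [0.049, 0.998, 0.002, -0.044]
force: [-3.3, 0.9, 3.9]
opening: 0.287
grasp_force: 109.1
```

Request:
{"api": "send_rows", "payload": {
  "xyz": [
    [0,0,-0.1],
    [0,0,-0.1],
    [0,0,-0.1],
    [0,0,0]
  ],
  "angular": [
    [0,0,0],
    [0,0,0],
    [0,0,0],
    [0,0,0]
  ]
}}

```text
clock: 14.95
position: [555.7, 93.9, 125.0]
ee_rot: [0.05, 0.998, 0.002, -0.044]
force: [-3.6, 0.5, 4.5]
opening: 0.288
grasp_force: 109.2
```

Request:
{"api": "send_rows", "payload": {
  "xyz": [
    [-0.02,0,-0.1],
    [-0.02,0,-0.1],
    [0,0,-0.1],
    [0,0,-0.1],
    [0,0,0]
  ],
  "angular": [
    [0,0,0],
    [0,0,0],
    [0,0,0],
    [0,0,0],
    [0,0,0]
  ]
}}

```text
clock: 15.37
position: [555.6, 93.9, 121.0]
ee_rot: [0.05, 0.998, 0.002, -0.044]
force: [-3.5, 0.5, 4.3]
opening: 0.29
grasp_force: 109.2
```

Request:
{"api": "send_rows", "payload": {
  "xyz": [
    [0,0,-0.1],
    [0,0,-0.1],
    [0,0,-0.1],
    [0,0,0]
  ],
  "angular": [
    [0,0,0],
    [0,0,0],
    [0,0,0],
    [0,0,0]
  ]
}}

```text
clock: 15.7
position: [555.5, 93.9, 117.8]
ee_rot: [0.05, 0.998, 0.002, -0.044]
force: [-2.7, 0.1, 4.4]
opening: 0.291
grasp_force: 109.2
```

Request:
{"api": "send_rows", "payload": {
  "xyz": [
    [0,0,-0.1],
    [0,0,-0.1],
    [0,0,-0.1],
    [0,0,-0.1],
    [0,0,0]
  ],
  "angular": [
    [0,0,0],
    [0,0,0],
    [0,0,0],
    [0,0,0],
    [0,0,0]
  ]
}}

```text
clock: 16.12
position: [555.1, 93.7, 113.0]
ee_rot: [0.05, 0.998, 0.002, -0.044]
force: [-0.0, 0.6, 0.5]
opening: 0.293
grasp_force: 108.9
```

Request:
{"api": "send_rows", "payload": {
  "xyz": [
    [0,0,-0.1],
    [0,0,-0.1],
    [0,0,-0.1],
    [0,0,-0.1],
    [0,0,0]
  ],
  "angular": [
    [0,0,0],
    [0,0,0],
    [0,0,0],
    [0,0,0],
    [0,0,0]
  ]
}}

```text
clock: 16.53
position: [553.6, 93.7, 108.6]
ee_rot: [0.049, 0.998, 0.002, -0.046]
force: [-0.1, 0.3, -1.7]
opening: 0.292
grasp_force: 108.7
```

Request:
{"api": "send_rows", "payload": {
  "xyz": [
    [0.1,-0.01,0],
    [0.1,-0.01,0],
    [0,0,0]
  ],
  "angular": [
    [0,0,0],
    [0,0,0],
    [0,0,0]
  ]
}}

```text
clock: 16.78
position: [555.5, 93.7, 108.9]
ee_rot: [0.049, 0.998, 0.002, -0.046]
force: [-1.1, -0.5, -1.5]
opening: 0.289
grasp_force: 108.7
```

```bash
python3 - <<'E'
from ov import *
R=(195,285,170,245)
cv2.imwrite('pics/scene3.png',r.camera('scene')[:,:,::-1]);im=crop('scene','pics/scene3.png',*R,8)
cv2.imwrite('pics/o4.png',im)
E
```

```text
(no output)
```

View pics/o4.png

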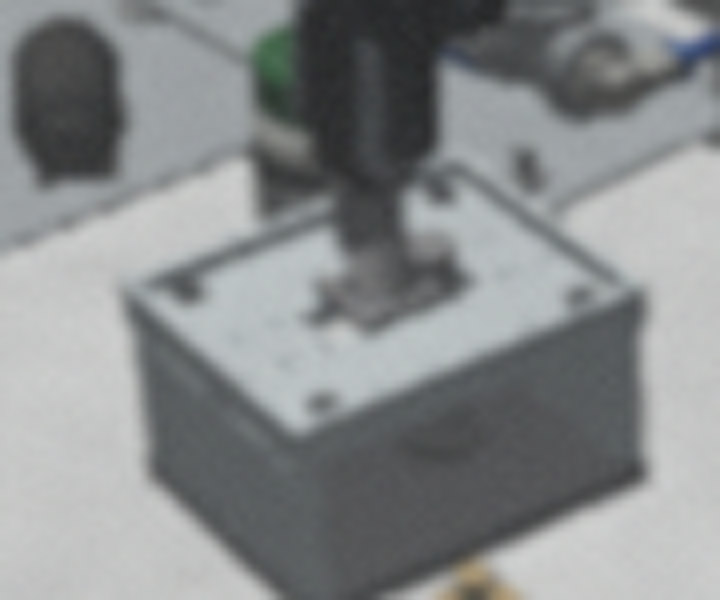

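Request:
{"api": "send_rows", "payload": {
  "xyz": [
    [0,0,-0.15],
    [0,0,-0.15],
    [0,0,-0.15],
    [0,0,-0.15],
    [0,0,0]
  ],
  "angular": [
    [0,0,0],
    [0,0,0],
    [0,0,0],
    [0,0,0],
    [0,0,0]
  ]
}}

```text
clock: 17.25
position: [555.7, 93.6, 102.8]
ee_rot: [0.049, 0.998, 0.002, -0.046]
force: [-2.6, 0.4, -2.2]
opening: 0.292
grasp_force: 108.6
```

Request:
{"api": "send_rows", "payload": {
  "xyz": [
    [0,0,-0.15],
    [0,0,-0.15],
    [0,0,-0.15],
    [0,0,-0.15],
    [0,0,0]
  ],
  "angular": [
    [0,0,0],
    [0,0,0],
    [0,0,0],
    [0,0,0],
    [0,0,0]
  ]
}}

```text
clock: 17.67
position: [555.8, 93.7, 96.8]
ee_rot: [0.049, 0.998, 0.002, -0.046]
force: [-4.2, 1.0, -1.9]
opening: 0.289
grasp_force: 108.5
```

Request:
{"api": "send_rows", "payload": {
  "xyz": [
    [-0.1,0.01,0],
    [-0.08,0.008,0],
    [0,0,0.3],
    [0,0,0.5],
    [0,0,0.7],
    [0,0,0.7],
    [0,0,0]
  ],
  "angular": [
    [0,0,0],
    [0,0,0],
    [0,0,0],
    [0,0,0],
    [0,0,0],
    [0,0,0],
    [0,0,0]
  ]
}}

```text
clock: 18.25
position: [555.4, 94.0, 121.4]
ee_rot: [0.049, 0.998, 0.003, -0.044]
force: [-1.7, 0.4, -0.9]
opening: 0.287
grasp_force: 108.4
```

Request:
{"api": "send_rows", "payload": {
  "xyz": [
    [0,0,0.8],
    [0,0,1],
    [0,0,1],
    [0,0,1.5],
    [0,0,2],
    [0,0,2],
    [0,0,0]
  ],
  "angular": [
    [0,0,0],
    [0,0,0],
    [0,0,0],
    [0,0,0],
    [0,0,0],
    [0,0,0],
    [0,0,0]
  ]
}}

```text
clock: 18.83
position: [557.9, 94.4, 207.6]
ee_rot: [0.05, 0.998, 0.003, -0.041]
force: [1.2, 0.1, -0.2]
opening: 0.29
grasp_force: 108.4
```

```bash
python3 - <<'E'
from ov import *
R=(195,285,170,245)
s=r.read_state();print(s['position'],s['force'])
cv2.imwrite('pics/scene4.png',r.camera('scene')[:,:,::-1]);im=crop('scene','pics/scene4.png',*R,8)
cv2.imwrite('pics/o5.png',im)
E
```

```text
[557.94  94.43 207.61] [ 1.21  0.14 -0.19]
```

View pics/o5.png

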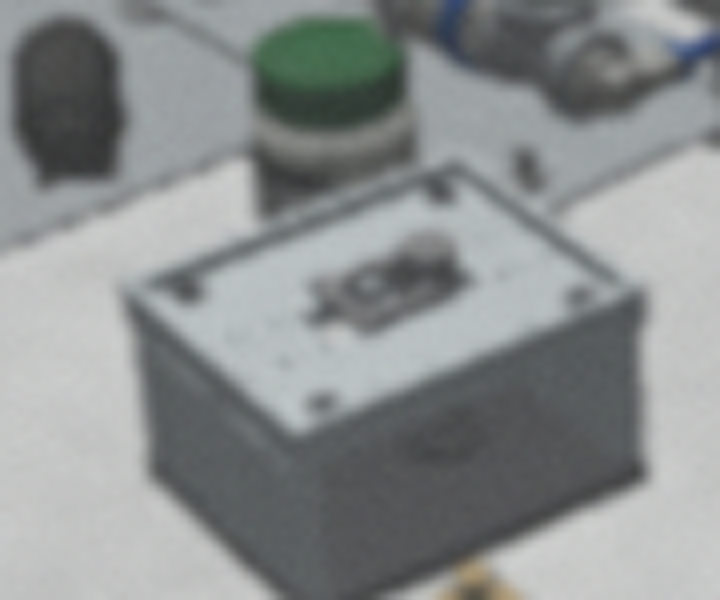

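Request:
{"api": "send_rows", "payload": {
  "xyz": [
    [-0.1,0,-2],
    [0,0,-2],
    [0,0,-2],
    [0,0,-1.2],
    [0,0,-0.6],
    [0,0,0],
    [0,0,0]
  ],
  "angular": [
    [0,0,0],
    [0,0,0],
    [0,0,0],
    [0,0,0],
    [0,0,0],
    [0,0,0],
    [0,0,0]
  ]
}}

```text
clock: 19.47
position: [553.7, 93.9, 124.4]
ee_rot: [0.049, 0.998, 0.002, -0.045]
force: [0.1, -0.2, -0.5]
opening: 0.292
grasp_force: 108.4
```

Request:
{"api": "send_rows", "payload": {
  "xyz": [
    [-0.2,0.02,0],
    [-0.2,0.02,0],
    [-0.2,0.02,0],
    [-0.2,0.02,0],
    [-0.1,0.01,0],
    [-0.1,0.01,0],
    [0,0,0]
  ],
  "angular": [
    [0,0,0],
    [0,0,0],
    [0,0,0],
    [0,0,0],
    [0,0,0],
    [0,0,0],
    [0,0,0]
  ]
}}

```text
clock: 20.05
position: [543.4, 94.9, 124.5]
ee_rot: [0.049, 0.998, 0.002, -0.045]
force: [0.5, 0.5, -1.4]
opening: 0.295
grasp_force: 108.4
```

Request:
{"api": "send_rows", "payload": {
  "xyz": [
    [-0.1,0.01,0],
    [-0.1,0.01,0],
    [-0.1,0.01,0],
    [0,0,0]
  ],
  "angular": [
    [0,0,0],
    [0,0,0],
    [0,0,0],
    [0,0,0]
  ]
}}

```text
clock: 20.38
position: [540.3, 95.2, 124.3]
ee_rot: [0.049, 0.998, 0.002, -0.045]
force: [0.8, -0.6, -0.8]
opening: 0.294
grasp_force: 108.4
```

Request:
{"api": "send_rows", "payload": {
  "xyz": [
    [0.2,-0.02,0],
    [0.1,-0.01,0],
    [0,0,1],
    [0,0,2],
    [0,0,2.5],
    [0,0,2],
    [0,0,0.5],
    [0,0,0]
  ],
  "angular": [
    [0,0,0],
    [0,0,0],
    [0,0,0],
    [0,0,0],
    [0,0,0],
    [0,0,0],
    [0,0,0],
    [0,0,0]
  ]
}}

```text
clock: 21.05
position: [545.1, 95.1, 206.5]
ee_rot: [0.049, 0.998, 0.003, -0.043]
force: [-0.0, -0.6, -1.2]
opening: 0.289
grasp_force: 108.4
```

```bash
python3 - <<'E'
from ov import *
R=(215,275,185,230)
s=r.read_state();print(s['position'],s['ee_rot'],s['force'])
cv2.imwrite('pics/scene5.png',r.camera('scene')[:,:,::-1]);
a=[crop('scene',f'pics/scene{i}.png',*R,6.5) for i in(4,5)]
fx=[573.7,92.8,-.1]
for d in(17,):
  wire(a[1],'scene',box(fx,-15.7-d,-11.2-d,-14.5,14.5,60,65),6.5,np.array([R[0],R[2]])-[1,1],(0,255,255))
  wire(a[0],'scene',box(fx,-15.7-13.6,-11.2-13.6,-14.5,14.5,60,65),6.5,np.array([R[0],R[2]])-[1,1],(0,255,255))
cv2.imwrite('pics/o6.png',np.hstack(a))
E
```

```text
[545.05  95.12 206.55] [ 0.05  1.    0.   -0.04] [-0.01 -0.57 -1.22]
```

View pics/o6.png

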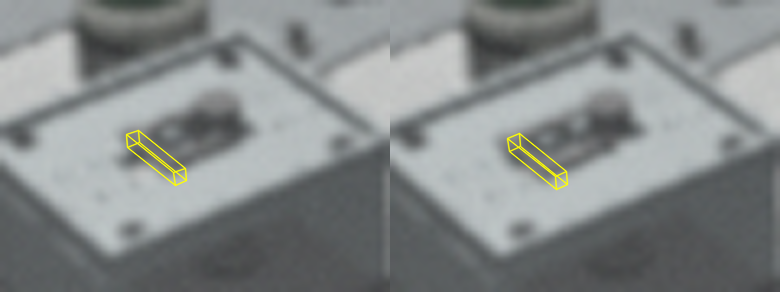

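Request:
{"api": "send_rows", "payload": {
  "xyz": [
    [0.1,-2,0],
    [0.1,-3.4,0],
    [0.1,-3.4,0],
    [0.1,-3.4,0],
    [0.1,-3.4,0],
    [0.1,-3.4,0],
    [0.1,-3.4,0],
    [0.1,-3.4,0]
  ],
  "angular": [
    [-0.01,-0.107,0],
    [-0.01,-0.107,0],
    [-0.01,-0.107,0],
    [-0.01,-0.107,0],
    [-0.01,-0.107,0],
    [-0.01,-0.107,0],
    [-0.01,-0.107,0],
    [-0.01,-0.107,0]
  ]
}}

```text
clock: 21.77
position: [550.1, -164.5, 202.4]
ee_rot: [0.049, 0.999, 0.001, -0.002]
force: [0.4, 0.8, -0.6]
opening: 0.291
grasp_force: 108.4
```

Request:
{"api": "send_rows", "payload": {
  "xyz": [
    [0.1,-3,0],
    [0.1,-1.5,0],
    [0.1,-0.6,-0.5],
    [0,0,-0.5],
    [0,0,0],
    [0,0,0],
    [0,0,0]
  ],
  "angular": [
    [0,0,0],
    [0,0,0],
    [0,0,0],
    [0,0,0],
    [0,0,0],
    [0,0,0],
    [0,0,0]
  ]
}}

```text
clock: 22.35
position: [554.7, -211.7, 193.8]
ee_rot: [0.048, 0.999, 0.001, -0.001]
force: [0.4, 0.6, -0.3]
opening: 0.294
grasp_force: 108.4
```

Request:
{"api": "send_rows", "payload": {
  "xyz": [
    [0,-0.26,-1],
    [0,0,-2],
    [0,0,-1],
    [0,0,-0.5],
    [0,0,-0.5],
    [0,0,-0.5],
    [0,0,-0.5],
    [0,0,0]
  ],
  "angular": [
    [0,0,0],
    [0,0,0],
    [0,0,0],
    [0,0,0],
    [0,0,0],
    [0,0,0],
    [0,0,0],
    [0,0,0]
  ]
}}

```text
clock: 23.02
position: [554.2, -216.6, 133.5]
ee_rot: [0.049, 0.999, 0.0, -0.001]
force: [-0.6, -0.4, -1.5]
opening: 0.288
grasp_force: 108.4
```

Request:
{"api": "send_rows", "payload": {
  "xyz": [
    [0,0,-0.5],
    [0,0,-0.6],
    [0,0,-0.8],
    [0,0,-0.8],
    [0,0,-0.8],
    [0,0,-0.3],
    [0,0,0]
  ],
  "angular": [
    [0,0,0],
    [0,0,0],
    [0,0,0],
    [0,0,0],
    [0,0,0],
    [0,0,0],
    [0,0,0]
  ]
}}

```text
clock: 23.6
position: [553.6, -216.4, 94.8]
ee_rot: [0.049, 0.999, 0.001, -0.001]
force: [-0.3, -0.0, 0.3]
opening: 0.291
grasp_force: 108.4
```

Request:
{"api": "send_rows", "payload": {
  "xyz": [
    [0.1,0.18,0],
    [0,0,-0.5],
    [0,0,-0.5],
    [0,0,-0.3],
    [0,0,0],
    [0,0,0]
  ],
  "angular": [
    [0,0,0],
    [0,0,0],
    [0,0,0],
    [0,0,0],
    [0,0,0],
    [0,0,0]
  ]
}}

```text
clock: 24.1
position: [555.3, -214.9, 83.0]
ee_rot: [0.049, 0.999, 0.0, -0.001]
force: [0.4, 0.2, -1.6]
opening: 0.288
grasp_force: 108.4
```

Request:
{"api": "send_rows", "payload": {
  "xyz": [
    [0,0,-0.1],
    [0,0,-0.05],
    [0,0,-0.05],
    [0,0,0]
  ],
  "angular": [
    [0,0,0],
    [0,0,0],
    [0,0,0],
    [0,0,0]
  ]
}}

```text
clock: 24.43
position: [555.6, -215.0, 81.3]
ee_rot: [0.05, 0.999, 0.0, -0.0]
force: [0.4, 0.3, -1.1]
opening: 0.288
grasp_force: 108.4
```

Request:
{"api": "send_rows", "payload": {
  "xyz": [
    [0,0,-0.1],
    [0,0,-0.1],
    [0,0,-0.05],
    [0,0,0]
  ],
  "angular": [
    [0,0,0],
    [0,0,0],
    [0,0,0],
    [0,0,0]
  ]
}}

```text
clock: 24.77
position: [555.4, -214.9, 78.6]
ee_rot: [0.049, 0.999, 0.0, -0.0]
force: [-0.3, -0.7, -1.7]
opening: 0.285
grasp_force: 108.4
```

Request:
{"api": "send_rows", "payload": {
  "xyz": [
    [0,0,-0.05],
    [0,0,-0.05],
    [0,0,0]
  ],
  "angular": [
    [0,0,0],
    [0,0,0],
    [0,0,0]
  ]
}}

```text
clock: 25.02
position: [555.5, -215.0, 78.5]
ee_rot: [0.049, 0.999, 0.0, -0.0]
force: [-2.0, 1.1, 4.3]
opening: 0.292
grasp_force: 109.2
```

Request:
{"api": "send_rows", "payload": {
  "xyz": [
    [0,0,0],
    [0,0,0],
    [0,0,0],
    [0,0,0],
    [0,0,0],
    [0,0,0]
  ],
  "angular": [
    [0,0,0],
    [0,0,0],
    [0,0,0],
    [0,0,0],
    [0,0,0],
    [0,0,0]
  ],
  "hand": 0.8,
  "newtons": 20
}}

```text
clock: 25.52
position: [555.6, -215.0, 77.8]
ee_rot: [0.049, 0.999, 0.0, -0.0]
force: [-0.1, 0.5, -0.6]
opening: 0.799
grasp_force: 0.0
```

Request:
{"api": "send_rows", "payload": {
  "xyz": [
    [0,0,0.5],
    [0,0,1],
    [0,0,2],
    [0,0,3],
    [0,0,3],
    [0,0,3],
    [0,0,0],
    [0,0,0]
  ],
  "angular": [
    [0,0,0],
    [0,0,0],
    [0,0,0],
    [0,0,0],
    [0,0,0],
    [0,0,0],
    [0,0,0],
    [0,0,0]
  ]
}}

```text
clock: 26.18
position: [557.4, -215.7, 206.3]
ee_rot: [0.05, 0.999, -0.001, 0.003]
force: [-0.6, -0.6, -0.1]
opening: 0.803
grasp_force: 0.0
```

```bash
python3 - <<'E'
from ov import *
s=r.read_state();print(s['position'],s['opening'],s['force'])
cv2.imwrite('pics/scene6.png',r.camera('scene')[:,:,::-1])
cv2.imwrite('pics/o7.png',crop('scene','pics/scene6.png',195,405,165,335,3.5))
E
```

```text
[ 557.38 -215.66  206.35] 0.8025065262493771 [-0.58 -0.6  -0.06]
```

View pics/o7.png

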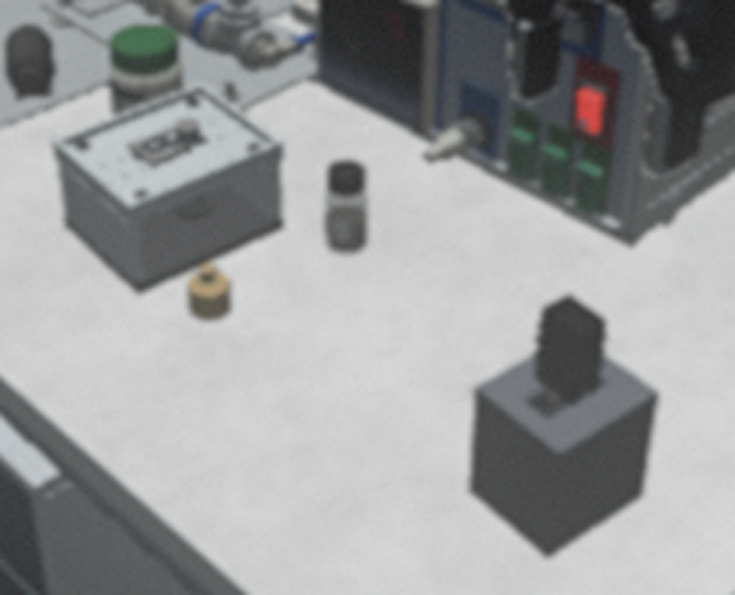

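The wedge is upright in its stand at (570,350). The clip lies on the table, off the rod, at (165,145), and the jar, vial and weight have not moved.

```bash
python3 -c "
from cell import r
print(r.sign_off())"
```

```text
the job is handed in; nothing more can be done
None
```

The clip is eased off the rod and lies on the fixture's table, the wedge is back in its stand and released, and the job was handed in after about 26 s; measured contact forces stayed under about 9 N, though after the clip came off I dipped the blade in again to nudge it a few millimetres further along the table.

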